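# Bring the green polishing bits to the front of the bench carousel

### The job

On the bit carousel, push the blue fins on the rim of the turntable, gently and not in a whirl, until the stand with the green polishing points stands at the front, in line with the yellow arrow on the base, and leave it at rest there. Do not touch, lift or tip the bit stands; leave the jar and the handpiece on the bench where they are.

Things in the scene. Friction and masses are not known exactly. Their poses are not given: they have to be found in the camera images.
- carousel (a joint): angle of the white turntable about its vertical axis, rad, 0 at the start, growing counter-clockwise seen from above; no end stops. Light friction (about 1 N at the fins): it stays where it is left. Three wells (every 120 degrees; rims 53 mm diameter, 10 mm high) hold the stands, each midway between two fins
- hub (a point): point on the turntable's vertical axis, on top of its 26 mm wide steel hub, 52 mm above the bench; turns with the turntable, z up. The white deck is 250 mm in diameter, its top 40 mm above the bench
- fin (a point): middle of one of six equal upright blue fins on the turntable's rim, every 60 degrees (30, 90, 150, 210, 270 and 330 degrees round from the green stand). Radial plates 8 mm thick, reaching from 105 to 145 mm from the axis and from 40 to 78 mm above the bench; this point is 125 mm from the axis, 59 mm above the bench; turns with the turntable, z up
- front_place (a point): the place, fixed to the base, where the green stand's centre must come: 62 mm from the axis towards the arrow, 54 mm above the bench; the base's x axis points from the arrow to the turntable's axis, z up
- arrow_tip (a point): tip of the yellow arrow painted on the flat tongue of the fixed base (60 mm wide, 5 mm high, reaching to 225 mm from the axis), 165 mm from the turntable's axis, pointing at the axis; same axes as front_place
- green_center (a point): round wooden bit stand, 43 mm diameter and 28 mm tall, with a green band and six green cone points on thin steel shanks reaching 55 mm above its underside; stands loose in a shallow well of the turntable, its axis 62 mm from the turntable's axis. This point is on its axis, 14 mm above its underside (54 mm above the bench). Body turns with the turntable; z up. This is the one to bring to the front
- red_center (a point): round wooden bit stand, 43 mm diameter and 28 mm tall, with a red band and six red cylinder points on thin steel shanks reaching 55 mm above its underside; stands loose in a shallow well of the turntable, its axis 62 mm from the turntable's axis. This point is on its axis, 14 mm above its underside (54 mm above the bench). Body turns with the turntable; z up
- grey_center (a point): round wooden bit stand, 43 mm diameter and 28 mm tall, with a grey band and six grey barrel points on thin steel shanks reaching 55 mm above its underside; stands loose in a shallow well of the turntable, its axis 62 mm from the turntable's axis. This point is on its axis, 14 mm above its underside (54 mm above the bench). Body turns with the turntable; z up
- green_stand: the green bit stand; origin at the centre of its underside, z up
- red_stand: the red bit stand; origin at the centre of its underside, z up
- grey_stand: the grey bit stand; origin at the centre of its underside, z up
- jar_center (a point): amber jar with a white cap, 52 mm diameter, 58 mm tall, loose on the bench beside the carousel; point at its centre, 29 mm up; z up
- handpiece_center (a point): black and steel rotary handpiece, about 155 mm long, 27 mm high, lying loose on two rubber feet 40 mm wide; point at its middle, 15 mm up; x along it towards its bit
Not all that is in view belongs to the job. Leave any turquoise look-alike of the red_stand alone.

How it is judged:
At the end, for the whole second after the job is handed in: the green stand's axis is within 12 mm (horizontally) of the front place in line with the arrow, all three stands upright and seated in their wells (tilt under 0.15 rad), the turntable at rest (under 0.05 rad/s), jar and handpiece within 20 mm of where they were (horizontal distance between green_center and front_place below 0.012 m and height (world z) of green_center between 0.048 and 0.06 m and height (world z) of red_center between 0.048 and 0.06 m and height (world z) of grey_center between 0.048 and 0.06 m and angle between each of green_center, red_center, grey_center's own z axis and vertical below 0.15 rad and horizontal distance between each of green_center, red_center, grey_center and hub below 0.07 m and velocity of joint carousel between -0.05 and 0.05 rad/s and distance of each of jar_center, handpiece_center from where it was at the start of the episode below 0.02 m); the robot touches nothing.
It fails at once if a bit stand is lifted out of its well (height (world z) of any of green_center, red_center, grey_center above 0.066 m).
It fails at once if a bit stand is tipped (angle between any of green_center, red_center, grey_center's own z axis and vertical above 0.35 rad).
It fails at once if the robot pushes on a bit stand instead of the rim (contact force between any of the fingers, the arm and green_stand above 1 N or contact force between any of the fingers, the arm and red_stand above 1 N or contact force between any of the fingers, the arm and grey_stand above 1 N).
It fails at once if the jar or the handpiece on the bench is shifted by more than 20 mm (distance of any of jar_center, handpiece_center from where it was at the start of the episode above 0.02 m).
It fails at once if the turntable is whirled round (faster than 2.5 rad/s) (velocity of joint carousel above 2.5 rad/s or velocity of joint carousel below -2.5 rad/s).
It also fails if it takes over 48 s, if anything falls off the work surface, if the arm or the gripper's body presses on something with over 40 N, if the wrist force passes 120 N, or if a joint passes its speed limit or range.

### The arm

A 7-joint arm with a two-finger parallel gripper is mounted at the origin on the work surface. World frame = base frame: x ahead of the robot, y to its left, z up, the work surface at z = 0. Lengths are in m, angles in rad, forces in N, time in s.
With the tool pointing down it reaches from about 0.4 to 0.85 m from the base axis. Payload 4.5 kg.
Tool frame: the origin (TCP) lies midway between the tips of the shut fingers; the grasp point (between the pads) lies 19 mm behind it; z points along the fingers, x is the direction in which the jaws open and shut, and the axes are right-handed (so a half turn about z gives the same grasp; the last joint's range is limited). The gripper opens to 88 mm and grips with 3 to 60 N. Pads are 18 mm wide; open, the fingers measure 123 mm over their backs; the gripper's body (75 mm by 187 mm) begins 45 mm behind the grasp point.
Start: joints at [1.302, 0.689, -0.195, 1.565, 0.157, 0.902, -0.215], TCP at [0.186, -0.597, 0.215] pointing down, gripper open.
Joint ranges: [-3.01, 3.01], [-0.46, 2.08], [-1.47, 1.51], [0.13, 2.56], [-1, 4.14], [0.04, 2.09], [-2.66, 2.66]. Speed limits (rad/s): [2.57, 2.57, 3.14, 3.14, 3.14, 3.14, 3.14].

### API

Orientations are given as a unit quaternion [x, y, z, w].
In Python, from plant import r gives the robot as it stands. The module is installed in compiled form; this text tells all that it offers.
- The arm moves only by the tool play_rows, never from a script. Its argument "increments" is a list of rows, each a list of 7 numbers: the opening, from 0 (shut) to 1 (fully open), then the shift along the tool's x, y, z in mm, then the turn, a rotation vector about the tool's x, y, z in rad. In form: [[hand, dx, dy, dz, wx, wy, wz], ...]. A call has exactly 8 rows; each row shifts and turns the pose as measured when the row begins, along the tool's axes as they then stand; what a row does not reach is not made up. A row lasts 1/8 s, in which the tool goes at most 62.5 mm and 10.7 degrees, less where a joint would pass 70% of its speed; a pose out of reach is approached as far as the arm can. A call is refused whole if a number of a shift passes 62.5 or a number of a turn 0.188, either way. A call with a gripper value outside its range is refused whole. The fingers move at their own pace and stop on an object; "grip_force" is the grip in N (left out, the last holds). Time passes only in rows, so rows that do not move let the fingers close, or fill a call up. It gives the time, the measured TCP pose, the force and the opening at its end, in the units of the state.
- r.get_state(): the state, without advancing time (a new reading comes with each control period).
- r.snapshot(name): name is "scene" or "top" or "wrist"; returns the picture (480x640x3 uint8, red, green, blue); there is no depth.
- r.get_calibration(name): a dict with "fx", "fy", "cx", "cy" (pixels), "dist" ([k1, k2, p1, p2, k3] as OpenCV has them; the pictures are not rectified), "R" (3x3) and "t" (3): a world point X has camera coordinates R X + t. Camera axes: x right, y down, z forward; pixel columns grow to the right and rows downward; lengths in m; the calibration is good to about 2 mm. A picture is of the moment at which its call begins: read the wrist's pose just before it. get_calibration takes no time and is no camera call; for the wrist camera it gives the pose at the moment of the call.
- r.finish_job(): hands the job in, once; it reports no verdict.
The state is a dict: "clock": time; "q": joint angles; "qd": joint speeds; "joint_torque": joint torques, N m; "tool_pos": TCP position; "eef_rot": TCP orientation; "contact_force": force on the tool from outside, world axes, zero at the start; "moment": the same for the moment, N m; "opening": opening from 0.0 (shut) to 1.0 (fully open).
Only numpy, scipy, OpenCV 4.12 (cv2) and the standard library are available. Lean on these libraries where they do the work, as an engineer would, in place of code of your own. Each camera call takes 0.05 s, during which the arm holds its last target.

## Working session

There is one attempt and no reset: what is moved stays moved. The work goes in short steps, Python scripts to look and compute and a tool call to move; the robot and the scene stay as the last step left them, time stands still between calls to the robot, and variables do not carry over. Pictures are saved under pics/ and viewed, and the job is handed in when it is done.

Besides the shell and the picture viewer there is one more tool, called after "Emit:" as name(argument=value, ...), one argument or row to a line, values as JSON. play_rows: Moves the arm, as the interface text tells. Its arguments: {"type":"object","properties":{"increments":{"type":"array"},"grip_force":{"type":"number"}},"required":["increments"]}

```bash
mkdir -p pics; python3 - <<'E'
from plant import r
import cv2
s=r.get_state();print(s['clock'],s['tool_pos'],s['eef_rot'],s['opening'])
for n in ["scene","top"]:
    cv2.imwrite(f"pics/{n}0.png",r.snapshot(n)[:,:,::-1]);c=r.get_calibration(n);print(n,c)
E
```

```text
0.0 [ 0.18611282 -0.59591639  0.21381602] [ 8.05696977e-01 -5.92327196e-01 -7.94870575e-04 -4.92715993e-04] 0.997938785022715
scene {'fx': 551.0846949143419, 'fy': 551.0846949143419, 'cx': 317.36978908685154, 'cy': 234.78029716004053, 'dist': array([0.03373626, 0.        , 0.        , 0.        , 0.        ]), 'R': array([[ 0.50672129,  0.86204748,  0.01037641],
       [ 0.53038836, -0.30223444, -0.79204958],
       [-0.67964824,  0.40685191, -0.61036857]]), 't': array([-0.32110883, -0.22044163,  1.42261034])}
top {'fx': 523.7209455829833, 'fy': 523.7209455829833, 'cx': 324.8008255088402, 'cy': 240.34882415707585, 'dist': array([-0.06295669,  0.        ,  0.        ,  0.        ,  0.        ]), 'R': array([[ 0.00926553, -0.99977191,  0.01924241],
       [-0.98040375, -0.01286952, -0.19657789],
       [ 0.19678069, -0.01704394, -0.98029937]]), 't': array([0.03698602, 0.56872796, 1.15798281])}
```

View pics/top0.png

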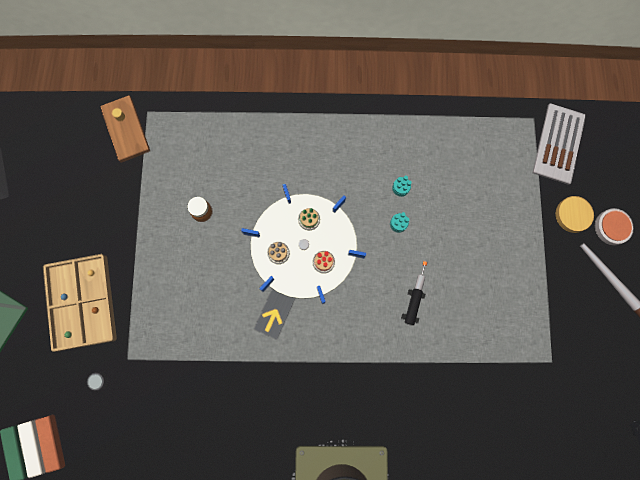

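View pics/scene0.png

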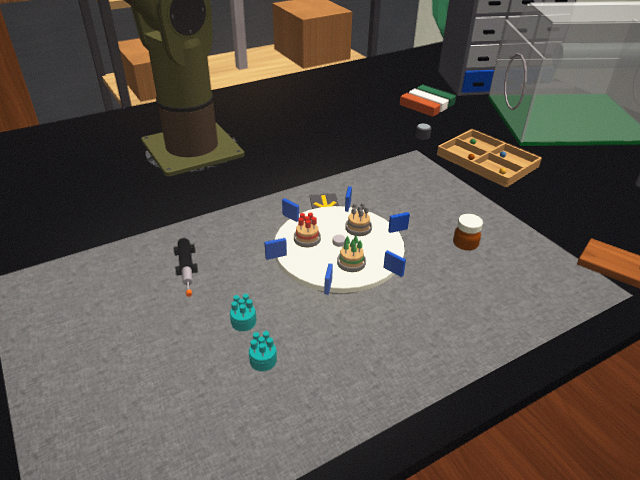

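The green stand at top pixel (309,217) is the target. The look-alikes are red (324,261), grey (278,252) and the turquoise pair (402,186) and (400,222). The arrow is at (271,319), the jar at (200,208) and the handpiece at (414,300). Next I'll measure them.

```bash
cat > h.py <<'E'
import numpy as np,cv2
def K(c): return np.array([[c['fx'],0,c['cx']],[0,c['fy'],c['cy']],[0,0,1]])
def ray(c,p,z):
    u=cv2.undistortPoints(np.array([[p]],float),K(c),c['dist'])[0,0]
    R=c['R'];C=-R.T@c['t'];d=R.T@np.array([u[0],u[1],1]);return C+d*(z-C[2])/d[2]
def proj(c,X):
    return cv2.projectPoints(np.array([X],float),cv2.Rodrigues(c['R'])[0],c['t'],K(c),c['dist'])[0][0,0]
def blobs(im,lo,hi,amin=15):
    m=cv2.inRange(cv2.cvtColor(im,cv2.COLOR_RGB2HSV),np.array(lo),np.array(hi))
    n,l,s,ce=cv2.connectedComponentsWithStats(m)
    return [(s[i,4],ce[i]) for i in range(1,n) if s[i,4]>=amin]
def measure(c,im,verbose=True):
    f=[ray(c,p,.062) for a,p in blobs(im,(108,150,60),(125,255,255),25)]
    f=np.array(f)
    return f
E
python3 - <<'E'
from h import *
from plant import r
im=cv2.imread('pics/top0.png')[:,:,::-1];c=r.get_calibration('top')
f=[x for x in blobs(im,(108,150,60),(125,255,255),25)]
for a,p in f: print('blue',a,p.round(1),ray(c,p,.059).round(4))
F=np.array([ray(c,p,.062)[:2] for a,p in f if 230<p[0]<380 and 170<p[1]<310])
# circle fit
A=np.c_[2*F,np.ones(len(F))];s=np.linalg.lstsq(A,(F**2).sum(1),rcond=None)[0];h=s[:2];print('hub from fins',h,'rad',np.sqrt(s[2]+h@h))
print('hub px',ray(c,(304,244.5),.052))
print('fin ang',np.sort(np.degrees(np.arctan2(*(F-h).T[::-1]))))
for a,p in blobs(im,(20,150,120),(35,255,255),25): print('yel',a,p,ray(c,p,.005))
for n,p,z in [('green',(309,219),.06),('red',(324,261),.06),('grey',(278.5,252.5),.06),('jarcap',(199,205),.058),('hp',(414,300),.02),('hp bit',(425,264),.02),('hp tail',(410,324),.02),('turq1',(402,186),.03),('turq',(400,222),.03)]:
  X=ray(c,p,z);print(n,X.round(4),np.linalg.norm(X[:2]-h).round(4),np.degrees(np.arctan2(X[1]-h[1],X[0]-h[0])).round(1))
crop=im[170:345,230:380];cv2.imwrite('pics/crop0.png',cv2.resize(crop,None,fx=3.4,fy=3.4,interpolation=cv2.INTER_CUBIC)[:,:,::-1])
E
```

```text
blue 46 [285.9 191.5] [0.6838 0.1361 0.059 ]
blue 72 [339. 203.] [0.6576 0.0108 0.059 ]
blue 74 [250.1 232.1] [0.585  0.2165 0.059 ]
blue 76 [357.1 253.2] [ 0.5385 -0.0313  0.059 ]
blue 69 [266.  283.6] [0.4657 0.1762 0.059 ]
blue 51 [320.8 294.5] [0.4425 0.0513 0.059 ]
hub from fins [0.56191691 0.09319653] rad 0.1265669731564586
hub px [0.55864168 0.09146023 0.052     ]
fin ang [-160.74521314 -100.9207327   -40.9374543    19.43508403   79.66113297
  139.4207007 ]
yel 152 [271.86842105 318.04605263] [0.39084909 0.1650254  0.005     ]
green [0.6177 0.0807 0.06  ] 0.0572 -12.6
red [0.5192 0.0448 0.06  ] 0.0646 -131.4
grey [0.5376 0.1495 0.06  ] 0.0613 113.3
jarcap [0.6485 0.3391 0.058 ] 0.2607 70.6
hp [ 0.4354 -0.1682  0.02  ] 0.2904 -115.8
hp bit [ 0.5212 -0.1965  0.02  ] 0.2925 -98.0
hp tail [ 0.3794 -0.1576  0.02  ] 0.3101 -126.0
turq1 [ 0.7108 -0.1436  0.03  ] 0.2797 -57.8
turq [ 0.6207 -0.1369  0.03  ] 0.2375 -75.7
```

View pics/crop0.png

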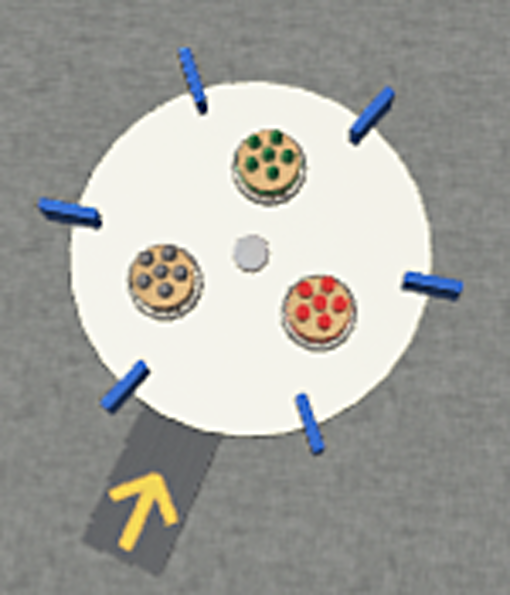

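The hub is at about (0.561, 0.092), averaged over the fins and the hub pixel. The fins sit at 19.4°+60k, so the green stand is at about -10.6°. The arrow direction is about 157°, which means turning about +167° (CCW). I'll push the fin at -40.7° with shut fingers at a radius of about 0.135, starting at about -58°. First I'll square the tool so that tool x = -y, tool y = -x and tool z = -z in world axes.

Emit:
play_rows(
  increments=[
    [0,0,0,0,0,0,0.152],
    [0,0,0,0,0,0,0.152],
    [0,-40,-32,0,0,0,0],
    [0,-45,-35,0,0,0,0],
    [0,-45,-35,0,0,0,0],
    [0,-45,-35,0,0,0,0],
    [0,-45,-35,0,0,0,0],
    [0,-45,-35,0,0,0,0],
  ],
  grip_force=20,
)

```text
clock: 1.1
tool_pos: [0.3978, -0.3297, 0.2106]
eef_rot: [-0.699, 0.715, 0.003, -0.0]
contact_force: [0.6, -0.5, -0.9]
opening: 0.114
```

```bash
cat > g.py <<'E'
from h import *
from plant import r
from scipy.spatial.transform import Rotation as Ro
s=r.get_state();print(s['clock'],np.round(s['tool_pos'],4),'op',round(s['opening'],3),'F',np.round(s['contact_force'],1))
R=Ro.from_quat(s['eef_rot']).as_matrix();print('toolx',R[:,0].round(3),'z',R[:,2].round(3))
h=np.array([.5605,.0925]);d=s['tool_pos'][:2]-h
print('r',np.hypot(*d).round(4),'ang',np.degrees(np.arctan2(d[1],d[0])).round(1))
E
python3 g.py; python3 - <<'E'
from h import *
from plant import r
# arrow tip & tongue direction
im=cv2.imread('pics/top0.png')[:,:,::-1];c=r.get_calibration('top')
m=cv2.inRange(cv2.cvtColor(im,cv2.COLOR_RGB2HSV),(20,150,120),(35,255,255));m[:,:200]=0;m[:300]=0;m[340:]=0;m[:,330:]=0
y,x=np.nonzero(m);P=np.array([ray(c,(a,b),.005)[:2] for a,b in zip(x,y)]);h=np.array([.5605,.0925])
print(P.mean(0),'tip r',np.linalg.norm(P-h,axis=1).min(),np.linalg.norm(P-h,axis=1).max(),'dir',np.degrees(np.arctan2(*(P.mean(0)-h)[::-1])))
i=np.argsort(np.linalg.norm(P-h,axis=1));j=P[i[-6:]].mean(0)-P[i[:4]].mean(0);print('axis of arrow',np.degrees(np.arctan2(j[1],j[0])))
E
```

```text
1.1 [ 0.3978 -0.3297  0.2106] op 0.114 F [ 0.6 -0.5 -0.9]
toolx [-0.023 -1.    -0.003] z [-0.004  0.003 -1.   ]
r 0.4525 ang -111.1
[0.39087061 0.16502246] tip r 0.16348502632867762 0.21644805156425292 dir 156.85160746406015
axis of arrow 156.5889370459525
```

Emit:
play_rows(
  increments=[
    [0,-43,-30,0,0,0,0],
    [0,-43,-30,0,0,0,0],
    [0,-43,-30,0,0,0,0],
    [0,-43,-30,0,0,0,0],
    [0,-43,-30,0,0,0,0],
    [0,-43,-30,0,0,0,0],
    [0,-42,-30,0,0,0,0],
    [0,0,0,0,0,0,0],
  ],
)

```text
clock: 2.1
tool_pos: [0.6212, -0.0167, 0.2079]
eef_rot: [-0.702, 0.712, 0.005, -0.0]
contact_force: [-0.2, -1.0, 1.1]
opening: 0.006
```

```bash
python3 g.py
```

```text
2.1 [ 0.6212 -0.0167  0.2079] op 0.006 F [-0.2 -1.   1.1]
toolx [-0.014 -1.    -0.007] z [-0.007  0.007 -1.   ]
r 0.125 ang -60.9
```

Emit:
play_rows(
  increments=[
    [0,15,6,0,0,0,0],
    [0,0,0,25,0,0,0],
    [0,0,0,25,0,0,0],
    [0,0,0,25,0,0,0],
    [0,0,0,20,0,0,0],
    [0,0,0,15,0,0,0],
    [0,0,0,10,0,0,0],
    [0,0,0,0,0,0,0],
  ],
)

```text
clock: 3.1
tool_pos: [0.6052, -0.0534, 0.085]
eef_rot: [-0.695, 0.719, 0.003, -0.006]
contact_force: [0.8, 0.1, -0.3]
opening: 0.007
```

```bash
python3 g.py;  python3 - <<'E'
from plant import r
import cv2
cv2.imwrite("pics/scene1.png",r.snapshot("scene")[:,:,::-1])
E
```

```text
3.1 [ 0.6052 -0.0534  0.085 ] op 0.007 F [ 0.8  0.1 -0.3]
toolx [-0.035 -0.999  0.005] z [-0.013 -0.004 -1.   ]
r 0.1526 ang -73.0
```

View pics/scene1.png

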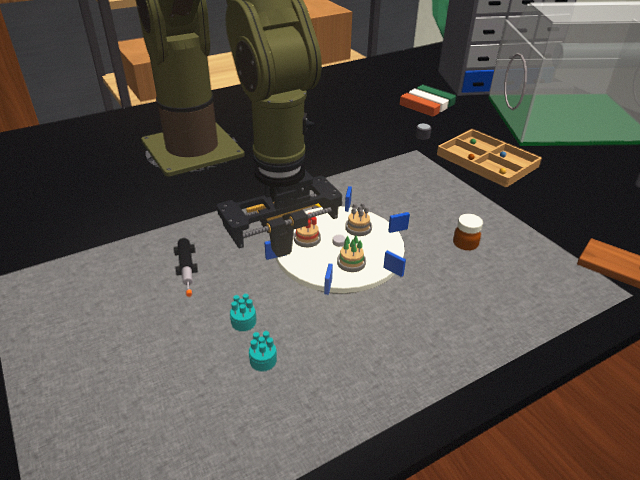

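Emit:
play_rows(
  increments=[
    [0,0,0,0,0,0,0],
    [0,-7,-2,8,0,0,0],
    [0,-7,-2,8,0,0,0],
    [0,-6,-2,8,0,0,0],
    [0,0,0,6,0,0,0],
    [0,0,0,0,0,0,0],
    [0,0,0,0,0,0,0],
    [0,0,0,0,0,0,0],
  ],
)

```text
clock: 4.15
tool_pos: [0.6139, -0.0313, 0.0545]
eef_rot: [-0.695, 0.719, 0.002, -0.005]
contact_force: [-0.1, -0.1, 0.9]
opening: 0.003
```

```bash
python3 g.py
```

```text
4.15 [ 0.6139 -0.0313  0.0545] op 0.003 F [-0.1 -0.1  0.9]
toolx [-0.033 -0.999  0.004] z [-0.01  -0.004 -1.   ]
r 0.1348 ang -66.7
```

```bash
cat > plan.py <<'E'
import sys
from g import *
step=[float(x) for x in sys.argv[1].split(',')]
p=s['tool_pos'].copy();a=np.arctan2(d[1],d[0])
for k,st in enumerate(step):
    a+=np.radians(st);rr=.135+(np.hypot(*d)-.135)*max(0,1-(k+1)/3)
    q=np.array([*(h+rr*np.array([np.cos(a),np.sin(a)])),p[2]+(.055-p[2])/(len(step)-k)]);print((R.T@(q-p)*1000).round(1));p=q
E
python3 plan.py 3,3,3.5,3.5,4,4,4,4
```

```text
4.15 [ 0.6139 -0.0313  0.0545] op 0.003 F [-0.1 -0.1  0.9]
toolx [-0.033 -0.999  0.004] z [-0.01  -0.004 -1.   ]
r 0.1348 ang -66.7
[-3.1 -6.3 -0.1]
[-3.5 -6.2 -0.1]
[-4.4 -6.9 -0.1]
[-4.9 -6.6 -0.1]
[-6.1 -7.2 -0.2]
[-6.6 -6.8 -0.2]
[-7.  -6.3 -0.1]
[-7.4 -5.8 -0.1]
```

Emit:
play_rows(
  increments=[
    [0,-3,-6,0,0,0,0],
    [0,-3.5,-6,0,0,0,0],
    [0,-4.5,-7,0,0,0,0],
    [0,-5,-6.5,0,0,0,0],
    [0,-6,-7,0,0,0,0],
    [0,-6.5,-7,0,0,0,0],
    [0,-7,-6,0,0,0,0],
    [0,-7.5,-6,0,0,0,0],
  ],
)

```text
clock: 5.15
tool_pos: [0.6711, 0.0126, 0.0544]
eef_rot: [-0.695, 0.719, 0.001, -0.004]
contact_force: [0.1, -0.3, -1.4]
opening: 0.008
```

```bash
python3 plan.py 4,4,4,4,4,4,4,4;python3 - <<'E'
from plant import r
import cv2
cv2.imwrite("pics/top2.png",r.snapshot("top")[:,:,::-1])
E
```

```text
5.15 [0.6711 0.0126 0.0544] op 0.008 F [ 0.1 -0.3 -1.4]
toolx [-0.033 -0.999  0.004] z [-0.008 -0.004 -1.   ]
r 0.1364 ang -35.8
[-8.3 -4.6 -0.1]
[-8.6 -4.  -0.1]
[-8.8 -3.4 -0.1]
[-8.9 -3.2 -0.1]
[-9.1 -2.6 -0.1]
[-9.2 -1.9 -0.1]
[-9.3 -1.3 -0.1]
[-9.4 -0.6 -0.1]
```

View pics/top2.png

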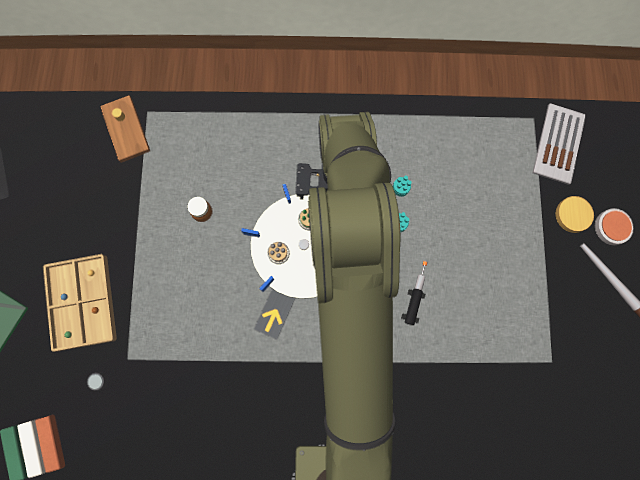

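```bash
python3 - <<'E'
from h import *
from plant import r
for n in ["scene","wrist"]:
    cv2.imwrite(f"pics/{n}2.png",r.snapshot(n)[:,:,::-1])
c=r.get_calibration('scene');s=r.get_state();print(proj(c,s['tool_pos']),proj(r.get_calibration('wrist'),s['tool_pos']))
im=cv2.imread('pics/scene2.png')[:,:,::-1]
for a,p in blobs(im,(108,150,50),(125,255,255),25): print(a,p)
im=cv2.imread('pics/top2.png')[:,:,::-1]
for a,p in blobs(im,(108,150,50),(125,255,255),25): print('top',a,p)
cv2.imwrite('pics/scene2c.png',cv2.resize(im,None,fx=1,fy=1))
im=cv2.imread('pics/scene2.png');cv2.imwrite('pics/scene2c.png',cv2.resize(im[150:310,230:430],None,fx=3.5,fy=3.5))
E
```

```text
[335.35602983 286.70540602] [315.50985626 298.15639787]
572 [477.22552448  80.41958042]
264 [290.1969697  209.23106061]
162 [403.25925926 220.37654321]
276 [272.90217391 249.00362319]
359 [394.31754875 263.07799443]
55 [327.45454545 280.74545455]
top 53 [286.32075472 192.75471698]
top 79 [250.06329114 232.13924051]
top 71 [266.08450704 283.53521127]
```

View pics/scene2c.png

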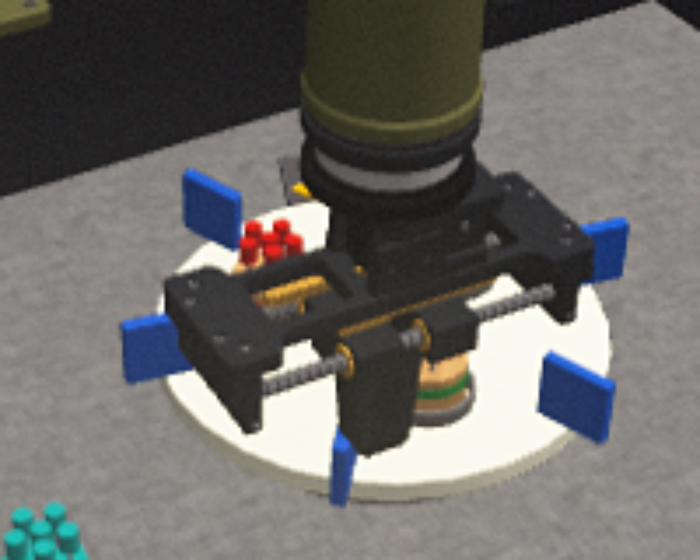

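View pics/wrist2.png

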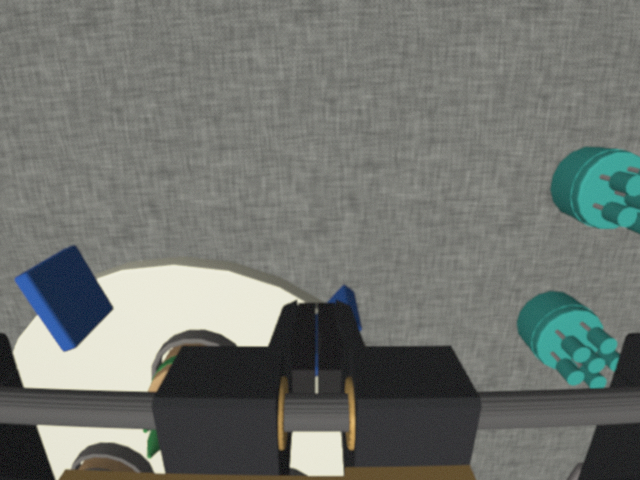

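```bash
python3 - <<'E'
from h import *
from plant import r
s=r.get_state();im=cv2.imread('pics/scene2.png').copy();c=r.get_calibration('scene')
h=np.array([.5605,.0925])
im=cv2.resize(im[220:320,280:400],None,fx=6,fy=6,interpolation=cv2.INTER_CUBIC)
def mk(X,col):
    u=(proj(c,X)-[280,220])*6+3;cv2.circle(im,tuple(u.astype(int)),4,col,-1)
p=s['tool_pos'];mk(p,(0,0,255));mk(p+[0,0,.019],(0,255,255))
for rr in (.105,.145):
  for z in (.04,.078):
    a=np.radians(-40.7);mk([h[0]+rr*np.cos(a),h[1]+rr*np.sin(a),z],(0,255,0))
cv2.imwrite('pics/sc2d.png',im)
t=cv2.imread('pics/top2.png');c=r.get_calibration('top');x=proj(c,p);print(x)
t=cv2.resize(t[140:260,240:360],None,fx=5,fy=5,interpolation=cv2.INTER_CUBIC);cv2.circle(t,tuple(((x-[240,140])*5).astype(int)),4,(0,0,255),-1)
for rr in (.105,.145):
    a=np.radians(-40.7);u=(proj(c,[h[0]+rr*np.cos(a),h[1]+rr*np.sin(a),.078])-[240,140])*5;cv2.circle(t,tuple(u.astype(int)),4,(0,255,0),-1)
cv2.imwrite('pics/top2d.png',t)
E
```

```text
[338.03191887 198.05799948]
```

View pics/sc2d.png

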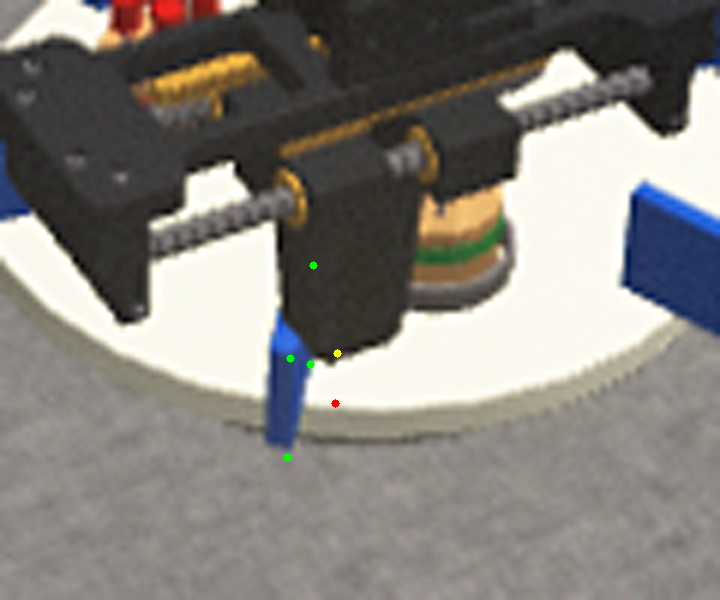

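View pics/top2d.png

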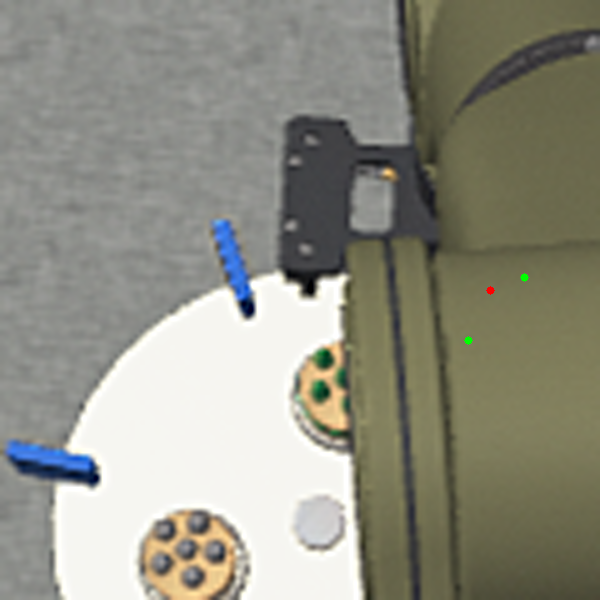

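```bash
python3 - <<'E'
from h import *
from plant import r
s=r.get_state();im=cv2.imread('pics/wrist2.png').copy();c=r.get_calibration('wrist')
h=np.array([.5605,.0925]);print(s['tool_pos'],s['contact_force'],s['q'],-c['R'].T@c['t'])
def mk(X,col):
    u=proj(c,X);cv2.circle(im,tuple(u.astype(int)),3,col,-1)
p=s['tool_pos'];mk(p,(0,0,255))
for a in (-40.7,19.4):
 for rr in (.105,.145):
  for z in (.04,.078):
    b=np.radians(a);mk([h[0]+rr*np.cos(b),h[1]+rr*np.sin(b),z],(0,255,0))
for t in np.radians(np.arange(-60,60,6)): mk([h[0]+.125*np.cos(t),h[1]+.125*np.sin(t),.04],(255,0,255))
cv2.imwrite('pics/wr2d.png',im)
im=cv2.imread('pics/scene1.png');c=r.get_calibration('scene');X=[.6052,-.0534,.085];u=proj(c,X);print(u);im=cv2.resize(im[180:280,220:340],None,fx=6,fy=6);cv2.circle(im,tuple(((u-[220,180])*6+3).astype(int)),4,(0,0,255),-1);cv2.imwrite('pics/sc1d.png',im)
E
```

```text
[0.67091555 0.01299884 0.05435815] [ 0.21105769  0.07292425 -0.10104392] [-9.06872025e-02  9.49651317e-01  2.45091513e-03  1.52226336e+00
  1.03249431e-03  6.77740489e-01 -1.69318564e+00] [0.75778244 0.01047347 0.22327178]
[282.33861333 263.79901811]
```

View pics/wr2d.png

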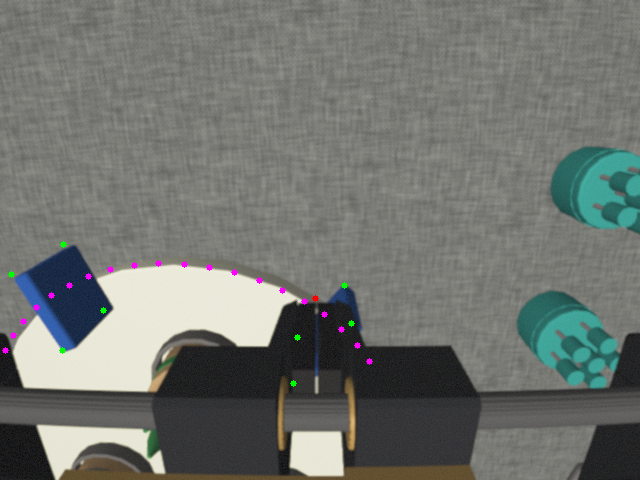

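View pics/sc1d.png

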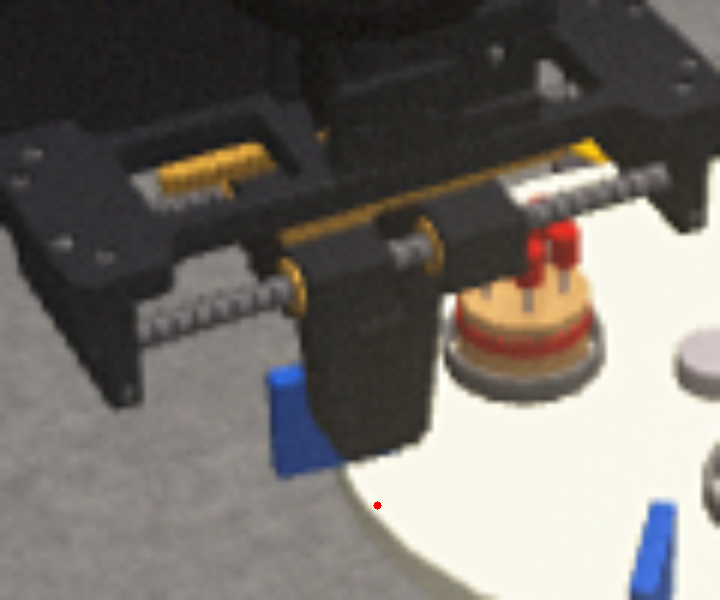

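```bash
python3 - <<'E'
from h import *
from plant import r
c=r.get_calibration('scene');print('cam',-c['R'].T@c['t'])
p=np.array([.6711,.0126,.0544])
for off in (0,.015,.02,.025):
  print(off,[((proj(c,p+[sx*.009,sy*.0175,off])-[280,220])*6+3).round().astype(int).tolist() for sx,sy in ((1,-1),(1,1),(-1,-1),(-1,1))])
w=r.get_calibration('wrist')
for off in (0,.015,.02,.025):
  print(off,[proj(w,p+[sx*.009,sy*.0175,off]).round().astype(int).tolist() for sx,sy in ((1,-1),(1,1),(-1,-1),(-1,1))])
E
```

```text
cam [ 1.24650697 -0.36860573  0.6970479 ]
0 [[298, 444], [403, 402], [265, 406], [369, 365]]
0.015 [[299, 405], [406, 363], [266, 367], [371, 326]]
0.02 [[300, 392], [406, 349], [266, 354], [372, 312]]
0.025 [[300, 378], [407, 336], [267, 340], [373, 299]]
0 [[353, 280], [279, 282], [353, 313], [281, 315]]
0.015 [[356, 294], [276, 296], [356, 330], [279, 332]]
0.02 [[357, 299], [275, 302], [357, 336], [278, 338]]
0.025 [[358, 305], [274, 307], [358, 342], [277, 344]]
```

```bash
python3 - <<'E'
from h import *
from plant import r
c=r.get_calibration('scene')
C=-c['R'].T@c['t']
for px,y in (((128,322),-.081),((672,133),.106)):
    P=ray(c,np.array(px)/6.+[280,220],0);d=P-C
    t=(y-C[1])/d[1];print(C+t*d)
    for x in (.65,.67,.69,.71): t=(x-C[0])/d[0];print(x,(C+t*d).round(4))
E
```

```text
[ 0.72230244 -0.081       0.16520185]
0.65 [ 0.65   -0.0413  0.0918]
0.67 [ 0.67   -0.0523  0.1121]
0.69 [ 0.69   -0.0633  0.1324]
0.71 [ 0.71   -0.0743  0.1527]
[0.69470742 0.106      0.13098701]
0.65 [0.65   0.1445 0.0851]
0.67 [0.67   0.1273 0.1056]
0.69 [0.69   0.11   0.1262]
0.71 [0.71   0.0928 0.1467]
```

The check shows the fin did not move. In both the scene and the wrist view, the visible fingertips end about 25 mm above the reported TCP, at z of about 0.079, so they passed just over the fin. I'll go back over the fin and come down with the TCP at about 0.037. That puts the tip at about 0.062 and keeps the body at 0.101 or higher, above the stands' 0.095.

Emit:
play_rows(
  increments=[
    [0,0,0,-15,0,0,0],
    [0,0,0,-15,0,0,0],
    [0,12,15,0,0,0,0],
    [0,12,15,0,0,0,0],
    [0,12,15,0,0,0,0],
    [0,9,10,0,0,0,0],
    [0,0,0,0,0,0,0],
    [0,0,0,0,0,0,0],
  ],
)

```text
clock: 6.3
tool_pos: [0.6161, -0.0334, 0.0939]
eef_rot: [-0.695, 0.719, -0.002, -0.001]
contact_force: [0.5, -0.3, 0.4]
opening: 0.003
```

```bash
python3 g.py
```

```text
6.3 [ 0.6161 -0.0334  0.0939] op 0.003 F [ 0.5 -0.3  0.4]
toolx [-0.035 -0.999  0.004] z [ 0.001 -0.004 -1.   ]
r 0.1376 ang -66.2
```

Emit:
play_rows(
  increments=[
    [0,0,0,10,0,0,0],
    [0,0,0,10,0,0,0],
    [0,0,0,10,0,0,0],
    [0,0,0,10,0,0,0],
    [0,0,0,8,0,0,0],
    [0,0,0,4,0,0,0],
    [0,0,0,0,0,0,0],
    [0,0,0,0,0,0,0],
  ],
)

```text
clock: 7.3
tool_pos: [0.6169, -0.0317, 0.0369]
eef_rot: [-0.695, 0.719, -0.001, -0.001]
contact_force: [0.7, 1.1, 1.1]
opening: 0.008
```

```bash
sed -i 's/\.055-p/.037-p/' plan.py; python3 plan.py 3,3,3,3,3,3,3,3; python3 -c "
from plant import r
import cv2
cv2.imwrite('pics/scene3.png',cv2.resize(r.snapshot('scene')[150:310,230:430,::-1],None,fx=3.5,fy=3.5))"
```

```text
7.3 [ 0.6169 -0.0317  0.0369] op 0.008 F [0.7 1.1 1.1]
toolx [-0.033 -0.999  0.003] z [ 0.001 -0.003 -1.   ]
r 0.1364 ang -65.6
[-3.7 -6.1 -0. ]
[-4.  -5.9 -0. ]
[-4.3 -5.6 -0. ]
[-4.2 -5.7 -0. ]
[-4.5 -5.4 -0. ]
[-4.8 -5.2 -0. ]
[-5.1 -4.9 -0. ]
[-5.3 -4.7 -0. ]
```

View pics/scene3.png

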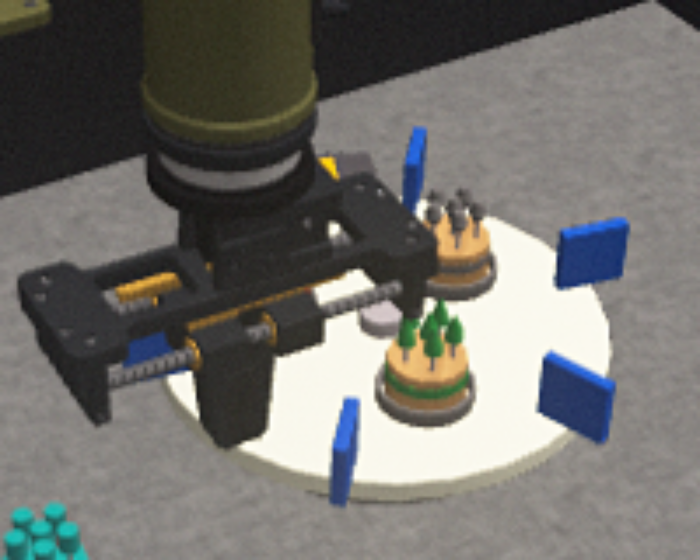

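The gripper's end leg is near the green points, so I'll turn the hand in place towards the tangent and keep its body off the stands, then follow the arc with it.

Emit:
play_rows(
  increments=[
    [0,0,0,0,0,0,0.15],
    [0,0,0,0,0,0,0.16],
    [0,0,0,0,0,0,0.16],
    [0,0,0,0,0,0,0.16],
    [0,0,0,0,0,0,0.12],
    [0,0,0,0,0,0,0],
    [0,0,0,0,0,0,0],
    [0,0,0,0,0,0,0],
  ],
)

```text
clock: 8.35
tool_pos: [0.619, -0.0313, 0.0399]
eef_rot: [-0.375, 0.927, -0.002, 0.003]
contact_force: [-0.1, -0.2, 0.2]
opening: 0.004
```

```bash
cat > plan.py <<'E'
import sys
from g import *
step=[float(x) for x in sys.argv[1].split(',')]
p=s['tool_pos'].copy();a=np.arctan2(d[1],d[0]);yaw=np.arctan2(R[1,0],R[0,0]);print('yaw',np.degrees(yaw).round(1),'q7',s['q'][6].round(2))
RR=R.copy();n=len(step)
for k,st in enumerate(step):
    a+=np.radians(st);rr=.135+(np.hypot(*d)-.135)*max(0,1-(k+1)/3)
    q=np.array([*(h+rr*np.array([np.cos(a),np.sin(a)])),p[2]+(.037-p[2])/(n-k)])
    t=RR.T@(q-p)*1000
    dy=0
    err=(a-np.pi/2)-yaw
    dy=0 if err<0 else min(.14,err/max(1,min(n-k,3)))
    print(t.round(1),'wz',round(-dy,3));p=q;yaw+=dy;RR=Ro.from_euler('z',dy).as_matrix()@RR
E
python3 plan.py 3,3,3,3,3,3,3,3
```

```text
8.35 [ 0.619  -0.0313  0.0399] op 0.004 F [-0.1 -0.2  0.2]
toolx [-0.719 -0.695 -0.003] z [ 0.006 -0.002 -1.   ]
r 0.1369 ang -64.7
yaw -136.0 q7 -2.14
[-7.  -1.5  0.4] wz 0
[-7.1 -1.1  0.4] wz 0
[-7.1 -0.7  0.4] wz 0
[-7.  -1.   0.4] wz 0
[-7.  -0.6  0.4] wz 0
[-7.1 -0.3  0.4] wz 0
[-7.1  0.1  0.4] wz -0.02
[-7.1  0.3  0.4] wz -0.072
```

Emit:
play_rows(
  increments=[
    [0,-7,-1.5,0.5,0,0,0],
    [0,-7,-1,0.5,0,0,0],
    [0,-7,-0.7,0.5,0,0,0],
    [0,-7,-1,0.5,0,0,0],
    [0,-7,-0.6,0.5,0,0,0],
    [0,-7,-0.3,0.5,0,0,0],
    [0,-7,0,0.5,0,0,-0.02],
    [0,-7,0.3,0.5,0,0,-0.06],
  ],
)

```text
clock: 9.35
tool_pos: [0.6646, 0.0061, 0.0356]
eef_rot: [-0.414, 0.91, -0.002, 0.001]
contact_force: [-0.4, -0.7, 0.5]
opening: 0.011
```

```bash
python3 plan.py 3.5,3.5,3.5,3.5,3.5,3.5,3.5,3.5; python3 -c "
from plant import r
import cv2
cv2.imwrite('pics/scene4.png',cv2.resize(r.snapshot('scene')[150:310,230:430,::-1],None,fx=3.5,fy=3.5))"
```

```text
9.35 [0.6646 0.0061 0.0356] op 0.011 F [-0.4 -0.7  0.5]
toolx [-0.657 -0.754 -0.001] z [ 0.004 -0.003 -1.   ]
r 0.1353 ang -39.7
yaw -131.1 q7 -2.15
[-8.2  0.5 -0.2] wz -0.028
[-8.2  0.8 -0.2] wz -0.039
[-8.2  1.  -0.2] wz -0.047
[-8.2  1.  -0.2] wz -0.051
[-8.2  1.1 -0.2] wz -0.055
[-8.2  1.1 -0.2] wz -0.057
[-8.2  1.2 -0.2] wz -0.087
[-8.2  1.  -0.2] wz -0.14
```

View pics/scene4.png

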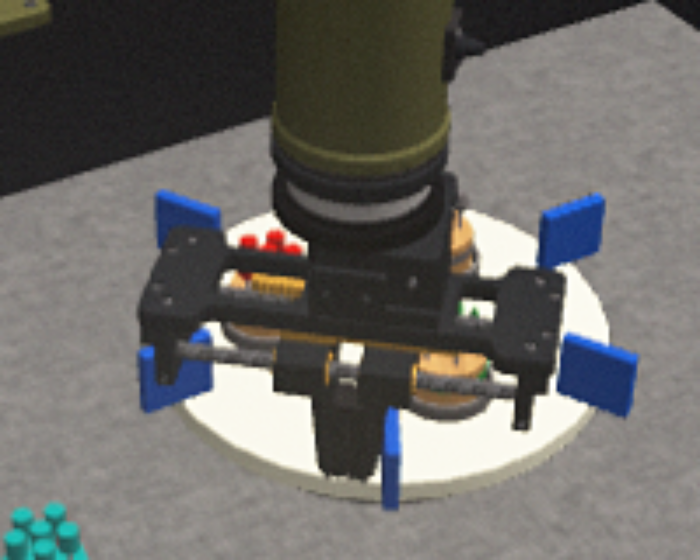

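The fin is now being pushed ahead of the finger, and the forces are small. I'll carry on.

Emit:
play_rows(
  increments=[
    [0,-8,0.5,-0.2,0,0,-0.05],
    [0,-8,0.8,-0.2,0,0,-0.06],
    [0,-8,1,-0.2,0,0,-0.06],
    [0,-8,1,-0.2,0,0,-0.06],
    [0,-8,1,-0.2,0,0,-0.06],
    [0,-8,1,-0.2,0,0,-0.06],
    [0,-8,1,-0.2,0,0,-0.06],
    [0,-8,1,-0.2,0,0,-0.06],
  ],
)

```text
clock: 10.4
tool_pos: [0.6918, 0.069, 0.0373]
eef_rot: [-0.628, 0.778, -0.003, 0.002]
contact_force: [0.0, -1.4, -1.3]
opening: 0.006
```

```bash
python3 plan.py 3.5,3.5,3.5,3.5,3.5,3.5,3.5,3.5
```

```text
10.4 [0.6918 0.069  0.0373] op 0.006 F [ 0.  -1.4 -1.3]
toolx [-0.21  -0.978  0.001] z [ 0.007 -0.003 -1.   ]
r 0.1334 ang -10.2
yaw -102.1 q7 -1.87
[-8.2 -0.   0. ] wz -0.032
[-8.2  0.2  0. ] wz -0.042
[-8.2  0.4  0. ] wz -0.048
[-8.2  1.   0. ] wz -0.052
[-8.2  1.1  0. ] wz -0.055
[-8.2  1.2  0. ] wz -0.057
[-8.2  1.2  0. ] wz -0.088
[-8.2  1.   0. ] wz -0.14
```

Emit:
play_rows(
  increments=[
    [0,-8,0,0,0,0,-0.05],
    [0,-8,0.4,0,0,0,-0.06],
    [0,-8,0.6,0,0,0,-0.06],
    [0,-8,1,0,0,0,-0.06],
    [0,-8,1,0,0,0,-0.06],
    [0,-8,1,0,0,0,-0.06],
    [0,-8,1,0,0,0,-0.06],
    [0,-8,1,0,0,0,-0.06],
  ],
)

```text
clock: 11.4
tool_pos: [0.6857, 0.1369, 0.0374]
eef_rot: [0.802, -0.597, 0.004, -0.002]
contact_force: [2.0, -0.5, 0.3]
opening: 0.003
```

```bash
python3 plan.py 3.5,3.5,3.5,3.5,3.5,3.5,3.5,3.5; python3 -c "
from plant import r
import cv2
cv2.imwrite('pics/scene5.png',cv2.resize(r.snapshot('scene')[150:310,230:430,::-1],None,fx=3.5,fy=3.5))"
```

```text
11.4 [0.6857 0.1369 0.0374] op 0.003 F [ 2.  -0.5  0.3]
toolx [ 0.288 -0.958  0.004] z [ 0.008 -0.002 -1.   ]
r 0.1329 ang 19.5
yaw -73.3 q7 -1.59
[-8.2 -0.1  0. ] wz -0.037
[-8.2  0.1  0. ] wz -0.045
[-8.2  0.3  0. ] wz -0.05
[-8.2  1.1  0. ] wz -0.054
[-8.2  1.1  0. ] wz -0.056
[-8.2  1.2  0. ] wz -0.058
[-8.2  1.2  0. ] wz -0.088
[-8.2  1.   0. ] wz -0.14
```

View pics/scene5.png

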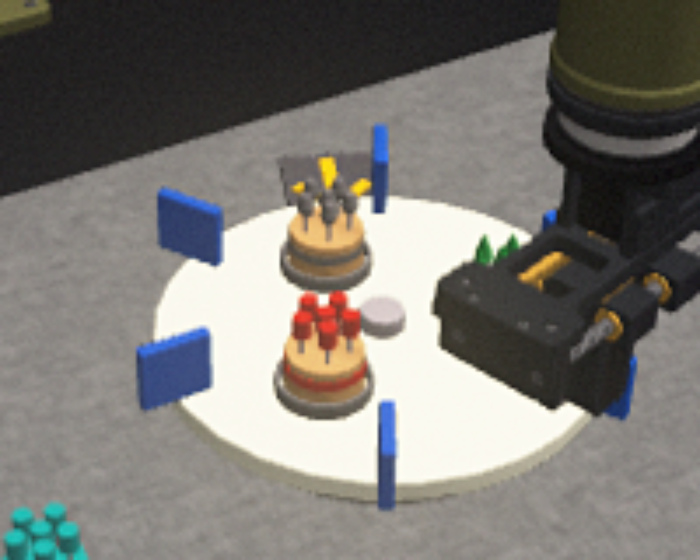

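Emit:
play_rows(
  increments=[
    [0,-8,-0.2,0,0,0,-0.06],
    [0,-8,0.2,0,0,0,-0.06],
    [0,-8,0.4,0,0,0,-0.06],
    [0,-8,1,0,0,0,-0.06],
    [0,-8,1,0,0,0,-0.06],
    [0,-8,1,0,0,0,-0.06],
    [0,-8,1,0,0,0,-0.06],
    [0,-8,1,0,0,0,-0.06],
  ],
)

```text
clock: 12.45
tool_pos: [0.647, 0.194, 0.0373]
eef_rot: [0.928, -0.372, 0.004, -0.001]
contact_force: [0.9, -0.4, 0.0]
opening: 0.006
```

```bash
python3 plan.py 3.5,3.5,3.5,3.5,3.5,3.5,3.5,3.5
```

```text
12.45 [0.647  0.194  0.0373] op 0.006 F [ 0.9 -0.4  0. ]
toolx [ 0.723 -0.691  0.006] z [ 0.008 -0.001 -1.   ]
r 0.1334 ang 49.5
yaw -43.7 q7 -1.31
[-8.2  0.2 -0. ] wz -0.039
[-8.2  0.3 -0. ] wz -0.047
[-8.2  0.5 -0. ] wz -0.051
[-8.2  1.1 -0. ] wz -0.055
[-8.2  1.1 -0. ] wz -0.057
[-8.2  1.2 -0. ] wz -0.058
[-8.2  1.2 -0. ] wz -0.089
[-8.2  1.  -0. ] wz -0.14
```

Emit:
play_rows(
  increments=[
    [0,-8,0,0,0,0,-0.06],
    [0,-8,0.3,0,0,0,-0.06],
    [0,-8,0.5,0,0,0,-0.06],
    [0,-8,1,0,0,0,-0.06],
    [0,-8,1,0,0,0,-0.06],
    [0,-8,1,0,0,0,-0.06],
    [0,-8,1,0,0,0,-0.06],
    [0,-8,1,0,0,0,-0.06],
  ],
)

```text
clock: 13.45
tool_pos: [0.5862, 0.2239, 0.0372]
eef_rot: [0.992, -0.124, 0.004, -0.001]
contact_force: [0.9, 0.3, -0.9]
opening: 0.009
```

```bash
python3 plan.py 3.5,3.5,3.5,3,3,2,1,0; python3 -c "
from plant import r
import cv2
cv2.imwrite('pics/top6.png',r.snapshot('top')[:,:,::-1])"
```

```text
13.45 [0.5862 0.2239 0.0372] op 0.009 F [ 0.9  0.3 -0.9]
toolx [ 0.969 -0.246  0.008] z [ 0.009  0.001 -1.   ]
r 0.1339 ang 78.9
yaw -14.2 q7 -1.04
[-8.2  0.3 -0. ] wz -0.039
[-8.2  0.5 -0. ] wz -0.046
[-8.2  0.7 -0. ] wz -0.051
[-7.   0.9 -0. ] wz -0.052
[-7.   0.9 -0. ] wz -0.052
[-4.7  0.6 -0. ] wz -0.046
[-2.3  0.2  0. ] wz -0.055
[-0.  0.  0.] wz -0.055
```

View pics/top6.png

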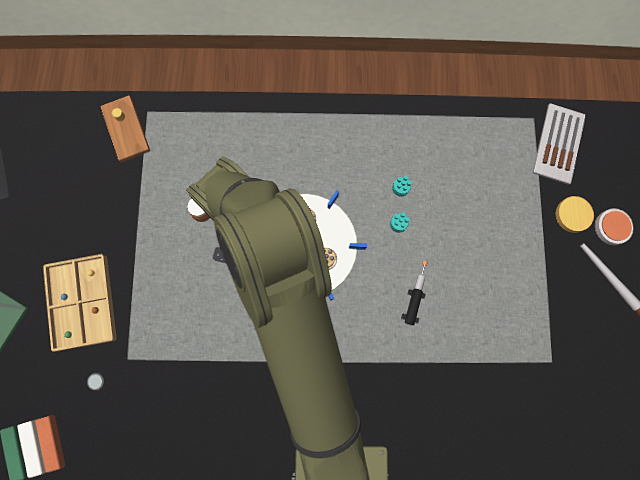

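```bash
python3 - <<'E'
from h import *
from plant import r
c=r.get_calibration('top')
h=np.array([.5605,.0925])
for f in ('top0','top6'):
  im=cv2.imread(f'pics/{f}.png')[:,:,::-1]
  for a,p in blobs(im,(108,150,60),(125,255,255),10):
    X=ray(c,p,.062)[:2]-h;print(f,a,p.round(1),np.hypot(*X).round(4),np.degrees(np.arctan2(X[1],X[0])).round(1))
E
```

```text
top0 46 [285.9 191.5] 0.1299 19.5
top0 72 [339. 203.] 0.1262 -40.3
top0 74 [250.1 232.1] 0.1259 79.1
top0 76 [357.1 253.2] 0.1256 -100.3
top0 69 [266.  283.6] 0.1265 138.8
top0 51 [320.8 294.5] 0.1253 -160.8
top6 70 [332.8 198.6] 0.1258 -32.1
top6 74 [357.6 245.6] 0.1249 -92.2
top6 17 [330.8 296.4] 0.1381 -152.5
```

Emit:
play_rows(
  increments=[
    [0,-8,0.3,0,0,0,-0.06],
    [0,-8,0.5,0,0,0,-0.06],
    [0,-8,0.7,0,0,0,-0.06],
    [0,-8,0.9,0,0,0,-0.06],
    [0,-8,0.9,0,0,0,-0.06],
    [0,-8,1,0,0,0,-0.05],
    [0,-6,0.7,0,0,0,-0.05],
    [0,-4,0.4,0,0,0,-0.03],
  ],
)

```text
clock: 14.5
tool_pos: [0.5234, 0.2216, 0.037]
eef_rot: [0.994, 0.107, 0.004, -0.0]
contact_force: [1.2, 0.0, 0.5]
opening: 0.006
```

```bash
cat > m.py <<'E'
import sys
from h import *
from plant import r
c=r.get_calibration('top');im=r.snapshot('top');cv2.imwrite(f'pics/{sys.argv[1]}.png',im[:,:,::-1])
h=np.array([.5605,.0925])
for a,p in blobs(im,(108,150,60),(125,255,255),10):
    X=ray(c,p,.062)[:2]-h;print(a,p.round(1),np.hypot(*X).round(4),np.degrees(np.arctan2(X[1],X[0])).round(1))
E
python3 m.py top7; python3 plan.py 2.5,2.5,2,1.5,1,0,0,0
```

```text
53 [309.4 189.8] 0.1278 -5.3
77 [353.  221.3] 0.1259 -65.3
69 [347.6 274.5] 0.1246 -125.3
14.55 [0.5227 0.2212 0.0368] op 0.005 F [-0.5 -0.1  0.4]
toolx [0.977 0.214 0.007] z [ 0.007  0.    -1.   ]
r 0.1342 ang 106.4
yaw 12.4 q7 -0.82
[-5.9  0.3 -0.1] wz -0.038
[-5.9  0.3 -0.1] wz -0.04
[-4.7  0.2 -0. ] wz -0.038
[-3.5  0.3 -0. ] wz -0.034
[-2.3  0.2 -0. ] wz -0.029
[ 0.  0. -0.] wz -0.019
[ 0.  0. -0.] wz -0.019
[ 0.  0. -0.] wz -0.019
```

The pushed fin is at 114.7° and must reach 126.8°, so 12° remain, about 28 mm of tool travel.

Emit:
play_rows(
  increments=[
    [0,-6,0.3,0,0,0,-0.04],
    [0,-6,0.4,0,0,0,-0.04],
    [0,-5,0.3,0,0,0,-0.04],
    [0,-4,0.3,0,0,0,-0.03],
    [0,-3,0.2,0,0,0,-0.02],
    [0,-2,0,0,0,0,0],
    [0,0,0,0,0,0,0],
    [0,0,0,0,0,0,0],
  ],
)

```text
clock: 15.55
tool_pos: [0.4972, 0.211, 0.0366]
eef_rot: [0.98, 0.197, 0.003, 0.001]
contact_force: [0.5, 0.4, 0.8]
opening: 0.005
```

```bash
python3 m.py top8; python3 plan.py 1,1
```

```text
39 [297.8 189.1] 0.1296 6.9
79 [347.  211.6] 0.1256 -53.0
68 [353.5 264.5] 0.1252 -113.0
15.6 [0.4972 0.211  0.0366] op 0.005 F [ 0.8 -0.3  0.3]
toolx [0.922 0.387 0.006] z [ 0.007 -0.    -1.   ]
r 0.1343 ang 118.1
yaw 22.7 q7 -0.74
[-2.4  0.  -0.2] wz -0.056
[-2.4 -0.1 -0.2] wz -0.073
```

The fins are at 7.0° mod 60 against a target of 6.8°. I'll back off, lift clear and check.

Emit:
play_rows(
  increments=[
    [0,6,0,0,0,0,0],
    [0,6,0,0,0,0,0],
    [0,0,0,0,0,0,0],
    [0,0,0,-15,0,0,0],
    [0,0,0,-25,0,0,0],
    [0,0,0,-30,0,0,0],
    [0,0,0,-30,0,0,0],
    [0,0,0,-30,0,0,0],
  ],
)

```text
clock: 16.6
tool_pos: [0.5058, 0.215, 0.1718]
eef_rot: [0.98, 0.198, 0.001, 0.002]
contact_force: [0.6, -0.8, 0.8]
opening: 0.006
```

```bash
python3 g.py
```

```text
16.6 [0.5058 0.215  0.1718] op 0.006 F [ 0.6 -0.8  0.8]
toolx [0.922 0.388 0.001] z [ 0.002 -0.003 -1.   ]
r 0.1342 ang 114.1
```

Emit:
play_rows(
  increments=[
    [0,0,-20,-10,0,0,0],
    [0,0,-35,0,0,0,0],
    [0,0,-40,0,0,0,0],
    [0,0,-40,0,0,0,0],
    [0,0,-40,0,0,0,0],
    [0,0,-40,0,0,0,0],
    [0,0,-25,0,0,0,0],
    [0,0,0,0,0,0,0],
  ],
)

```text
clock: 17.6
tool_pos: [0.3999, 0.451, 0.1831]
eef_rot: [0.979, 0.202, -0.0, -0.0]
contact_force: [-0.8, -0.1, 0.1]
opening: 0.006
```

```bash
python3 m.py top9; python3 -c "
from plant import r
import cv2
cv2.imwrite('pics/scene9.png',r.snapshot('scene')[:,:,::-1])"
```

```text
39 [297.8 189.1] 0.1296 6.9
72 [347.  211.5] 0.1258 -52.8
70 [253.6 220.6] 0.1274 66.3
69 [353.5 264.6] 0.1253 -113.1
69 [257.9 274.6] 0.1268 126.1
46 [308.7 296.8] 0.1248 -173.6
```

View pics/top9.png

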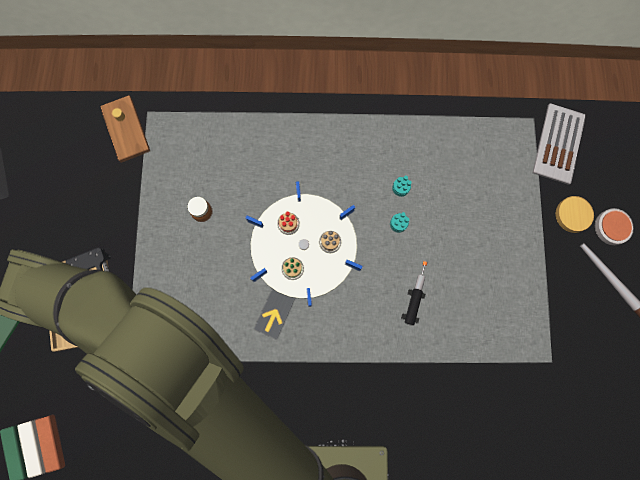

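View pics/scene9.png

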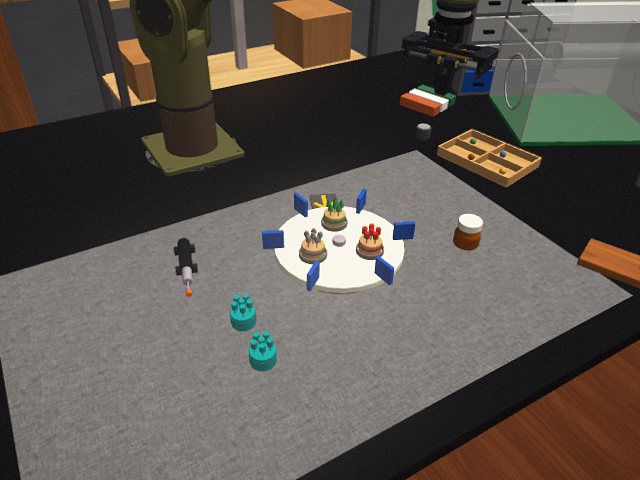

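The green stand is at top pixel (292,268), in line with the arrow at (271,319). All three stands are upright, and the jar (199,209) and handpiece (414,300) have not moved. The fins average 6.6° mod 60 against 6.8° wanted, so I'm handing the job in.

```bash
python3 -c "
from plant import r
print(r.finish_job(), r.get_state()['clock'])"
```

```text
the job is handed in; nothing more can be done
the job is handed in; nothing more can be done
```

I turned the carousel about 167° counter-clockwise by pushing one blue fin with the shut fingers at about 0.5 rad/s. The green stand now stands at the front, in line with the yellow arrow, and the job was handed in soon after 17.7 s of robot time.

**Last checks:**
- **Alignment:** the fins average 6.6° mod 60 against 6.8° wanted, which puts the green stand well under 1 mm off line along the arc, before the roughly 2 mm camera error.
- **At rest:** two of the four fins seen in both of the last two top pictures, 2 s apart, did not move at all, and the other two stayed within 0.2°.
- **Other objects:** all three stands look upright and seated, the jar and handpiece are where they were, and the arm is clear of everything.

**What went wrong:** the first push missed. The visible fingertips end about 25 mm above the reported TCP, so they slid over the fin without moving the turntable. I saw this in the pictures, went back, lowered the tool and pushed again with the hand kept tangential to the rim, clear of the stands.

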